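# Change the filter cartridges of a gas generator and secure the housing lid

### The job

Change the filters in the open housing: take every brown spent cartridge out of its pocket and put it in the yellow tray, and lay every white fresh cartridge flat in a pocket of its own with its green-framed filter face up. When all are in, close the lid fully, and only then turn both red turnbuttons fully across so that they point straight over the lid. Do not disturb the amber bottle, the white beaker or the screwdriver.

Things in the scene. Friction and masses are not known exactly. Their poses are not given: they have to be found in the camera images.
- housing: white open box fixed to the bench, 150 (x) x 300 (y) mm. Origin: centre of its underside; x from its front (robot side) to its hinge side, y to its left. Floor 12 mm, wall tops 64 mm up; walls 7 mm. Three pockets 92 mm apart along y; a cartridge lies with its 60 mm along x, 76 mm along y. Ribs 12 mm high between pockets leave 84 mm; stops 6 mm high in front and behind leave 68 mm.
- pocket_left (a point): centre of the left pocket's floor (12 mm above the bench), seen from the robot; axes as the housing's
- pocket_middle (a point): centre of the middle pocket's floor (12 mm above the bench), seen from the robot; axes as the housing's
- pocket_right (a point): centre of the right pocket's floor (12 mm above the bench), seen from the robot; axes as the housing's
- lid (a joint): angle of the lid, a flat blue frame with a clear pane, 150 x 300 x 6 mm, hinged on the housing's rear (+x) rim: 0 closed flat on the walls, grows as it opens upward to 1.8; 1.57 is upright. It stays where it is left (about 3 N at the edge moves it). A 70 mm wide, 6 mm thick tab sticks out 24 mm past the middle of its free edge, in its plane.
- lid_hinge (a point): middle of the lid's hinge line, on the rear rim (64 mm high)
- lid_edge (a point): middle of the lid's free edge, on its outer (upper when closed) face, 150 mm from the hinge line
- button_left (a joint): angle of the left red turnbutton: 0 open, pointing left along the housing's front; 1.571 (end stop) pointing straight back over the lid. Secures clockwise from above. Flat wing 66 x 16 x 7 mm, underside 73 mm above the bench, carrying an upright fin 54 mm long, 10 mm thick, 26 mm high, on a grey post in front of the housing
- button_right (a joint): angle of the right red turnbutton: 0 open, pointing right along the housing's front; 1.571 (end stop) pointing straight back over the lid. Secures counter-clockwise from above. Flat wing 66 x 16 x 7 mm, underside 73 mm above the bench, carrying an upright fin 54 mm long, 10 mm thick, 26 mm high, on a grey post in front of the housing
- pivot_left (a point): pivot axis of the left turnbutton, at the top of its wing (80 mm above the bench, foot of the fin); the fin runs from 8 mm behind the pivot to 46 mm beyond it
- pivot_right (a point): pivot axis of the right turnbutton, at the top of its wing (80 mm above the bench, foot of the fin); the fin runs from 8 mm behind the pivot to 46 mm beyond it
- tip_left (a point): tip end of the left turnbutton's fin, at mid height of the fin, 46 mm from the pivot axis
- tip_right (a point): tip end of the right turnbutton's fin, at mid height of the fin, 46 mm from the pivot axis
- fresh0: fresh cartridge (may be absent): white block, 40 x 60 x 76 mm, 150 g. Origin at its centre; +x is the normal of its green-framed filter face (76 x 60 mm; the other is plain), y along its 60 mm dimension (grip across this), z along its 76 mm. Starts standing on the bench, z up, filter face sideways, on the robot's left; filter face up it lies 40 mm high.
- fresh1: fresh cartridge (may be absent): white block, 40 x 60 x 76 mm, 150 g. Origin at its centre; +x is the normal of its green-framed filter face (76 x 60 mm; the other is plain), y along its 60 mm dimension (grip across this), z along its 76 mm. Starts standing on the bench, z up, filter face sideways, on the robot's left; filter face up it lies 40 mm high.
- fresh2: fresh cartridge (may be absent): white block, 40 x 60 x 76 mm, 150 g. Origin at its centre; +x is the normal of its green-framed filter face (76 x 60 mm; the other is plain), y along its 60 mm dimension (grip across this), z along its 76 mm. Starts standing on the bench, z up, filter face sideways, on the robot's left; filter face up it lies 40 mm high.
- spent0: spent cartridge (may be absent): brown block with a black-framed face, 40 mm high, 76 x 60 mm in plan, 150 g, lying in a pocket of the housing at the start. Origin at its centre, z up, x along its 60 mm dimension (grip across this), y along its 76 mm dimension.
- spent1: spent cartridge (may be absent): brown block with a black-framed face, 40 mm high, 76 x 60 mm in plan, 150 g, lying in a pocket of the housing at the start. Origin at its centre, z up, x along its 60 mm dimension (grip across this), y along its 76 mm dimension.
- spent2: spent cartridge (may be absent): brown block with a black-framed face, 40 mm high, 76 x 60 mm in plan, 150 g, lying in a pocket of the housing at the start. Origin at its centre, z up, x along its 60 mm dimension (grip across this), y along its 76 mm dimension.
- tray: yellow open tray for spent cartridges, fixed to the bench on the robot's right, 220 (x) x 150 (y) x 35 mm, walls and floor 5 mm. Origin at the centre of its underside
- amber: bystander: amber glass bottle, 60 mm diameter, 130 mm high; origin under its centre
- beaker: bystander: white open beaker, 64 mm diameter, 80 mm high; origin under its centre
- driver: bystander: screwdriver lying on the bench close to the robot

How it is judged:
By the outcome, as a careful person would: the job done as asked, in the order asked, and still so for the second after the job is handed in, with the robot touching nothing.
Of fresh0, fresh1, fresh2 only 2 to 3 are there at a start; the rules pass over those that are not, and their reading is None.
Of spent0, spent1, spent2 only 1 to 2 are there at a start; the rules pass over those that are not, and their reading is None.
At some moment in a run one of fresh0, fresh1, fresh2 may be knocked a few centimetres aside while the robot is not near it.
It also fails if it takes over 210 s, if anything falls off the work surface, if the arm or the gripper's body presses on something with over 40 N, if the wrist force passes 120 N, or if a joint passes its speed limit or range.

### The arm

A 6-joint arm with a two-finger parallel gripper is mounted at the origin on the work surface. World frame = base frame: x ahead of the robot, y to its left, z up, the work surface at z = 0. Lengths are in m, angles in rad, forces in N, time in s.
With the tool pointing down it reaches from about 0.25 to 0.775 m from the base axis. Payload 4 kg.
Tool frame: the origin (TCP) lies midway between the tips of the shut fingers; the grasp point (between the pads) lies 19 mm behind it; z points along the fingers, y is the line along which they close (so a half turn about z gives the same grasp; the last joint's range is limited). The gripper opens to 94 mm and grips with 3 to 60 N. Pads are 16 mm wide; open, the fingers measure 119 mm over their backs; the gripper's body (75 mm by 177 mm) begins 78 mm behind the grasp point.
Start: joints at [1.186, 0.087, 1.371, -0, 1.684, -0.103], TCP at [0.153, 0.528, 0.206] pointing down, gripper open.
Joint ranges: [-3.1, 3.1], [-0.76, 2.03], [0.27, 2.55], [-1.08, 4.22], [0.17, 2.65], [-2.57, 2.57]. Speed limits (rad/s): [2.79, 2.79, 3.14, 3.14, 3.14, 3.14].

### API

Orientations are given as [roll, pitch, yaw] about the fixed x, y, z axes, in that order (R = Rz(yaw) Ry(pitch) Rx(roll)).
In Python, from bench import robot gives the robot as it stands. The module is installed in compiled form; this text tells all that it offers.
- The arm moves only by the tool arm_command, never from a script. Its argument "targets" is a list of rows, each a list of 4 numbers: the shift along the world's x, y, z as a fraction of full scale, then the turn about the world's z as a fraction of full scale. A call has 1 to 8 rows; each row is the pose to reach, as a shift and turn from the pose commanded when the call began; what a row does not reach only later rows make up. Full scale, the value 1, is 0.5 m for a shift and 120 degrees for a turn. A row lasts 1/12 s, in which the tool goes at most 41.7 mm and 7.16 degrees, less where a joint would pass 70% of its speed; a pose out of reach is approached as far as the arm can. A call with a number of a shift or a turn outside -1 to 1 is refused whole. A call with a gripper value outside its range is refused whole. "claw" is the closure, from 0 (fully open) to 1 (shut), set as the call begins (left out, the last holds). The fingers move at their own pace and stop on an object; the grip force is fixed at half the most. Time passes only in rows, so rows that repeat a pose let the fingers close. It gives the time, the measured TCP pose, the force, the opening and the grip force at its end, in the units of the state.
- robot.get_obs(): the state, without advancing time (a new reading comes with each control period).
- robot.snapshot(name): name is "side" or "top"; returns the picture (480x640x3 uint8, red, green, blue); there is no depth.
- robot.camera_info(name): a dict with "vfov" (degrees; the focal length in pixels is half the picture's height over the tangent of half this angle, whatever the lens; pixels are square), "cx", "cy" (the principal point, pixels), "extrinsics" (4x4, takes a point from camera to world coordinates). Camera axes: x right, y up, looking along -z (the intrinsics and any distortion apply to the point x, -y, -z); pixel columns grow to the right and rows downward; lengths in m; the calibration is good to about 2 mm. A picture is of the moment at which its call begins. camera_info takes no time and is no camera call.
- robot.close_job(): hands the job in; it is judged then, once.
The state is a dict: "time": time; "joint_positions": joint angles; "qvel": joint speeds; "joint_torque": joint torques, N m; "tool_pos": TCP position; "ee_rot": TCP orientation; "wrist_force": force on the tool from outside, world axes, zero at the start; "wrist_torque": the same for the moment, N m; "width": finger opening in m; "finger_force": force on a finger pad.
Only numpy, scipy, OpenCV 4.12 (cv2) and the standard library are available. Lean on these libraries where they do the work, as an engineer would, in place of code of your own. Each camera call takes 0.05 s, during which the arm holds its last target. There are 200 camera calls.

## Working session

There is one attempt and no reset: what is moved stays moved. The work goes in short steps, Python scripts to look and compute and a tool call to move; the robot and the scene stay as the last step left them, time stands still between calls to the robot, and variables do not carry over. Pictures are saved under pics/ and viewed, at most 14 in all, crops included, and the job is handed in when it is done.

Besides the shell and the picture viewer there is one more tool, called after "Emit:" by a JSON object that holds its "name" and its "arguments". arm_command: Moves the arm, as the interface text tells. Shift numbers are shares of 0.5 m and turn numbers shares of 120 degrees, none past 1 either way. Its arguments: {"type":"object","properties":{"targets":{"type":"array"},"claw":{"type":"number"}},"required":["targets"]}

```bash
mkdir -p pics; python3 - <<'E'
from bench import robot
import cv2
for n in("side","top"):
    cv2.imwrite(f"pics/{n}0.png",robot.snapshot(n)[:,:,::-1]); i=robot.camera_info(n); print(n,{k:(v if k!="extrinsics" else [[round(float(a),4) for a in r] for r in v]) for k,v in i.items()})
print(robot.get_obs())
E
```

```text
side {'vfov': 43.382849226839156, 'cx': 325.7106631408997, 'cy': 243.6542731808679, 'extrinsics': [[0.8963, 0.2604, -0.3589, 0.0041], [-0.4434, 0.5386, -0.7164, -1.0438], [0.0068, 0.8013, 0.5982, 0.9939], [0.0, 0.0, 0.0, 1.0]]}
top {'vfov': 44.66774083057875, 'cx': 328.82696052946403, 'cy': 244.3722670951809, 'extrinsics': [[-0.0503, 0.9786, -0.1995, 0.271], [-0.9987, -0.0489, 0.0118, 0.0293], [0.0018, 0.1999, 0.9798, 1.4418], [0.0, 0.0, 0.0, 1.0]]}
{'time': 0.1, 'joint_positions': array([ 1.18588318e+00,  8.78779414e-02,  1.37206790e+00, -4.86140913e-06,
        1.68360085e+00, -1.03096242e-01]), 'qvel': array([-3.62058157e-04,  6.64750508e-05, -3.69317874e-03,  5.94881832e-04,
       -8.27331418e-04, -1.35932911e-04]), 'joint_torque': array([ 1.78501010e-03, -3.41253126e+01, -3.03300583e+01,  7.20106345e-02,
        3.04176961e-02, -1.24116491e-04]), 'tool_pos': array([0.15277711, 0.52785127, 0.20444082]), 'ee_rot': array([-3.13964850e+00, -1.96290798e-04,  2.85977501e+00]), 'wrist_force': array([-0.39361216,  0.10632949,  0.04569074]), 'wrist_torque': array([-0.05484226, -0.03600422, -0.03346792]), 'finger_force': 0.0, 'width': 0.09381427757892954}
```

View pics/top0.png

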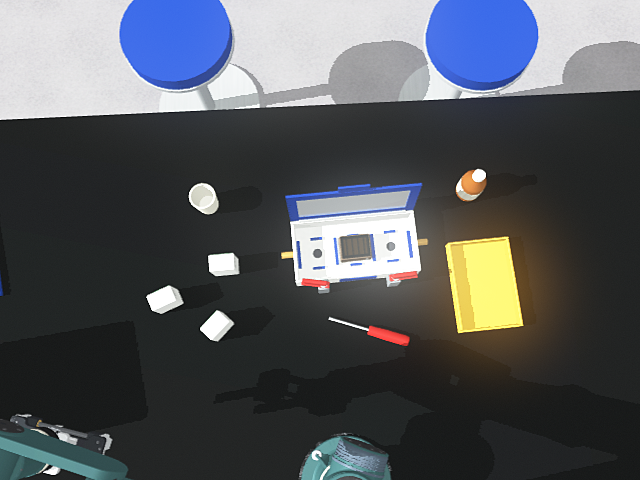

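View pics/side0.png

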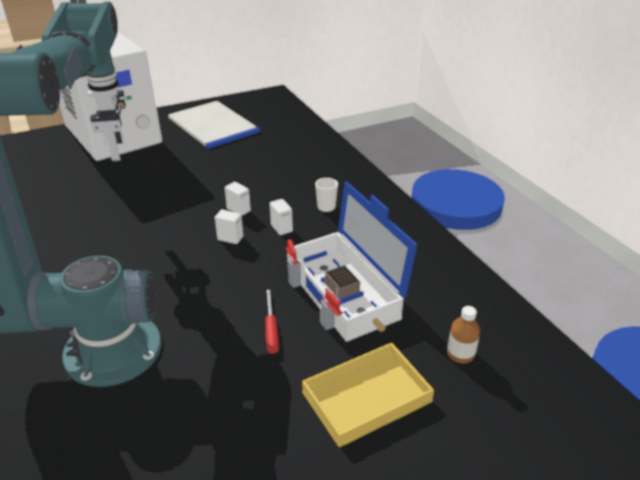

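The top view shows three white cartridges near (165,299), (217,325) and (224,264), and one brown cartridge in the middle pocket at (356,247). The tray is at (485,284). The lid stands open and both buttons are open. I'll look at enlarged crops.

```bash
cat > h.py <<'E'
from bench import robot
import cv2, numpy as np
def ray(n,u,v):
    i=robot.camera_info(n); f=240/np.tan(np.radians(i["vfov"])/2); E=np.array(i["extrinsics"])
    return E[:3,3], E[:3,:3]@np.array([(u-i["cx"])/f,-(v-i["cy"])/f,-1.])
def at(n,u,v,z):
    o,d=ray(n,u,v); return (o+d*(z-o[2])/d[2])[:2].round(4)
def pix(n,p):
    i=robot.camera_info(n); f=240/np.tan(np.radians(i["vfov"])/2); E=np.array(i["extrinsics"])
    c=E[:3,:3].T@(np.array(p)-E[:3,3]); return (round(i["cx"]+f*c[0]/-c[2],1),round(i["cy"]-f*c[1]/-c[2],1))
def snap(n,name):
    im=robot.snapshot(n)[:,:,::-1].copy(); cv2.imwrite(f"pics/{name}.png",im); return im
def crop(im,x,y,w,h,s):
    c=cv2.resize(im[y:y+h,x:x+w],None,fx=s,fy=s,interpolation=cv2.INTER_CUBIC)
    for k in range((-x)%10,w,10):
        cv2.line(c,(k*s,0),(k*s,5 if (x+k)%50 else 14),(0,255,255),1)
        if (x+k)%20==0: cv2.putText(c,str(x+k),(k*s,24),0,.4,(0,255,255),1)
    for k in range((-y)%10,h,10):
        cv2.line(c,(0,k*s),(5 if (y+k)%50 else 14,k*s),(0,255,255),1)
        if (y+k)%20==0: cv2.putText(c,str(y+k),(8,k*s+4),0,.4,(0,255,255),1)
    return c
E
python3 - <<'E'
from h import *
t=cv2.imread("pics/top0.png"); s=cv2.imread("pics/side0.png")
a=crop(t,135,240,120,110,5); 
cv2.imwrite("pics/c1.png",a)
cv2.imwrite("pics/c2.png",crop(t,275,175,160,120,5))
cv2.imwrite("pics/c3.png",crop(s,200,170,220,160,3)[:,:])
E
```

```text
(no output)
```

View pics/c1.png

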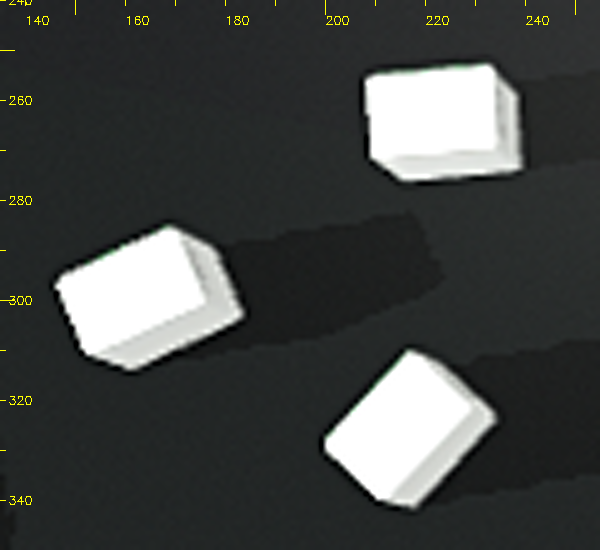

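View pics/c2.png

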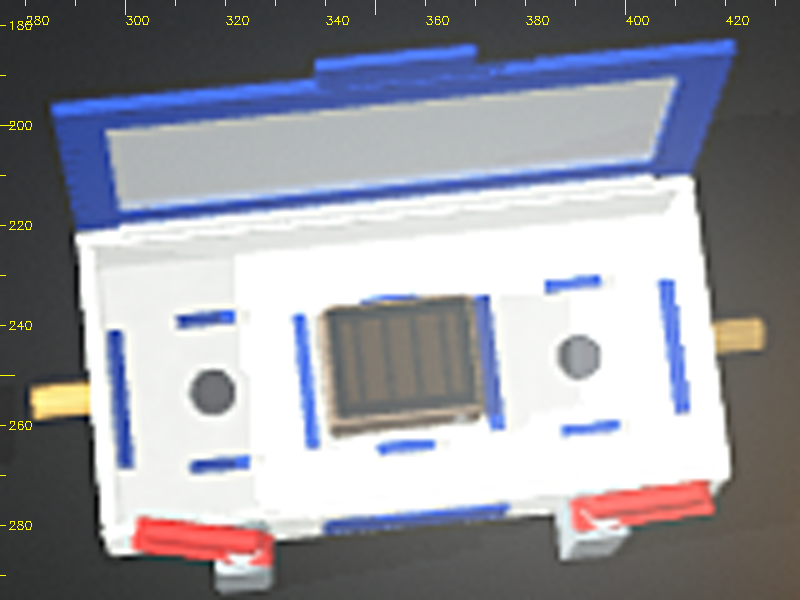

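View pics/c3.png

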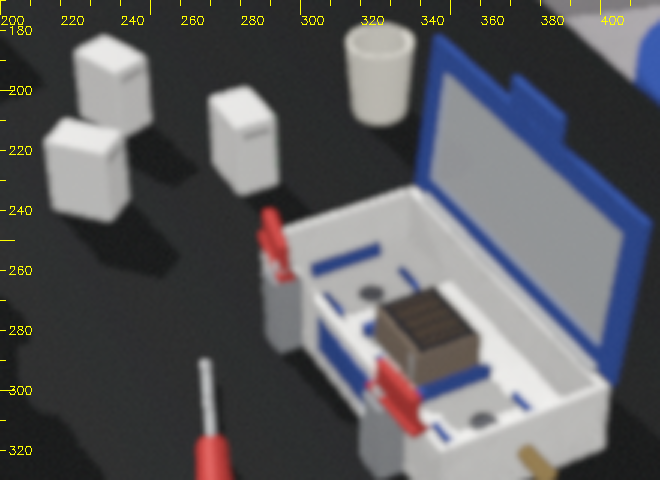

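Cartridges A (165,299), B (217,325) and C (224,264) all show plain lower and right faces. A green tint on the upper edges means their filter faces point away, towards +x. I'll compute poses now.

```bash
python3 - <<'E'
from h import *
c={k:at("top",*p,.064) for k,p in dict(RL=(290,222),RR=(413.4,210.2),FR=(421,271),FL=(296,284.6)).items()}
print(c, "ctr",sum(c.values())/4)
for a,b in("RL RR","FL FR","FL RL","FR RR"):
    pass
for a,b in(("RR","RL"),("FR","FL"),("FL","RL"),("FR","RR")):
    d=c[b]-c[a]; print(a,b,np.hypot(*d).round(4),np.degrees(np.arctan2(d[1],d[0])).round(2))
pl,pr=at("top",317.6,253.4,.012),at("top",390.8,246.4,.012); d=pl-pr
print("drains",pl,pr,(pl+pr)/2,np.hypot(*d),np.degrees(np.arctan2(d[1],d[0])))
for n,Q in dict(A=[(146,297),(169,285.3),(176,301),(152,310.5)],B=[(200,329),(217,310),(229,322),(211.5,340)],C=[(208.3,254.5),(233,252.8),(234.5,269.5),(209,271.5)]).items():
    P=np.array([at("top",*q,.076) for q in Q]); e1=P[0]-P[1]+P[3]-P[2]; e2=P[1]-P[2]+P[0]-P[3]
    print(n,P.mean(0).round(4),"60:",np.hypot(*e1)/2,np.degrees(np.arctan2(e1[1],e1[0])),"40:",np.hypot(*e2)/2,np.degrees(np.arctan2(e2[1],e2[0])))
S=[(341.3,234.5),(369,234),(371,256),(341.5,258.5)]
P=np.array([at("top",*q,.052) for q in S]);print("spent",P,P.mean(0))
T=[(448,241),(508,236),(523,325),(458,332)];P=np.array([at("top",*q,.035) for q in T]);print("tray",P,P.mean(0))
for n,p in dict(Lin=(329,284),Ltip=(302,281),Rin=(391,277),Rtip=(417,273.5)).items(): print(n,at("top",*p,.106))
print("driver",at("top",330,319,.005),at("top",410,341,.015)," beaker",at("top",204,193,.08),"amber top",at("top",479,176,.13))
h=(c["RL"]+c["RR"])/2; x=(c["RL"]+c["RR"]-c["FL"]-c["FR"]);x/=np.hypot(*x)
for a in(1.4,1.5,1.57,1.65,1.7,1.75,1.8):
    r=.174; print(a,pix("top",[*(h+x*r*np.cos(a)),.064+r*np.sin(a)]),pix("side",[*(h+x*r*np.cos(a)),.064+r*np.sin(a)]))
E
```

```text
{'RL': array([0.6115, 0.104 ]), 'RR': array([ 0.6261, -0.1974]), 'FR': array([ 0.4758, -0.2036]), 'FL': array([0.4581, 0.0954])} ctr [ 0.542875 -0.0504  ]Traceback (most recent call last):
  File "<stdin>", line 4, in <module>
ValueError: too many values to unpack (expected 2)
```

```bash
cat > m1.py <<'E'
from h import *
c={k:at("top",*p,.064) for k,p in dict(RL=(290,222),RR=(413.4,210.2),FR=(421,271),FL=(296,284.6)).items()}
for a,b in(("RR","RL"),("FR","FL"),("FL","RL"),("FR","RR")):
    d=c[b]-c[a]; print(a,b,np.hypot(*d).round(4),np.degrees(np.arctan2(d[1],d[0])).round(2))
pl,pr=at("top",317.6,253.4,.012),at("top",390.8,246.4,.012); d=pl-pr
print("drains",pl,pr,(pl+pr)/2,np.hypot(*d),np.degrees(np.arctan2(d[1],d[0])))
for n,Q in dict(A=[(146,297),(169,285.3),(176,301),(152,310.5)],B=[(200,329),(217,310),(229,322),(211.5,340)],C=[(208.3,254.5),(233,252.8),(234.5,269.5),(209,271.5)]).items():
    P=np.array([at("top",*q,.076) for q in Q]); e1=P[0]-P[1]+P[3]-P[2]; e2=P[1]-P[2]+P[0]-P[3]
    print(n,P.mean(0).round(4),"60:",np.hypot(*e1)/2,np.degrees(np.arctan2(e1[1],e1[0])),"40:",np.hypot(*e2)/2,np.degrees(np.arctan2(e2[1],e2[0])))
S=[(341.3,234.5),(369,234),(371,256),(341.5,258.5)]
P=np.array([at("top",*q,.052) for q in S]);print("spent",P,P.mean(0))
T=[(448,241),(508,236),(523,325),(458,332)];P=np.array([at("top",*q,.035) for q in T]);print("tray",P,P.mean(0))
for n,p in dict(Lin=(329,284),Ltip=(302,281),Rin=(391,277),Rtip=(417,273.5)).items(): print(n,at("top",*p,.106))
print("driver",at("top",330,319,.005),at("top",410,341,.015)," beaker",at("top",204,193,.08),"amber top",at("top",479,176,.13))
h=(c["RL"]+c["RR"])/2; x=(c["RL"]+c["RR"]-c["FL"]-c["FR"]);x/=np.hypot(*x)
for a in(1.4,1.5,1.57,1.65,1.7,1.75,1.8):
    r=.174; print(a,pix("top",[*(h+x*r*np.cos(a)),.064+r*np.sin(a)]),pix("side",[*(h+x*r*np.cos(a)),.064+r*np.sin(a)]))
E
python3 m1.py
```

```text
RR RL 0.3018 92.77
FR FL 0.2995 93.39
FL RL 0.1536 3.21
FR RR 0.1504 2.36
drains [0.5406 0.0411] [ 0.5492 -0.1422] [ 0.5449  -0.05055] 0.18350163487010135 92.68621182611349
A [0.4398 0.4122] 60: 0.059033295689805435 112.0897783858883 40: 0.038329753456029424 23.689292626145242
B [0.3712 0.2876] 60: 0.05731110276377518 135.1060377188738 40: 0.03879062386711513 44.00773839999921
C [0.5191 0.2698] 60: 0.059467680297788664 91.39718102729636 40: 0.04070165844286945 2.8870092646332615
spent [[ 0.577  -0.019 ]
 [ 0.5749 -0.0865]
 [ 0.5202 -0.0879]
 [ 0.5177 -0.0163]] [ 0.54745  -0.052425]
tray [[ 0.5513 -0.2811]
 [ 0.5564 -0.43  ]
 [ 0.3377 -0.4416]
 [ 0.329  -0.2847]] [ 0.4436  -0.35935]
Lin [0.45   0.0175]
Ltip [0.46   0.0793]
Rin [ 0.4591 -0.1262]
Rtip [ 0.4642 -0.1868]
driver [0.3773 0.0185] [ 0.3142 -0.1715]  beaker [0.6902 0.3084] amber top [ 0.6842 -0.347 ]
1.4 (np.float64(353.6), np.float64(183.2)) (np.float64(381.6), np.float64(201.5))
1.5 (np.float64(354.5), np.float64(190.5)) (np.float64(375.3), np.float64(202.7))
1.57 (np.float64(355.1), np.float64(195.9)) (np.float64(370.9), np.float64(203.9))
1.65 (np.float64(355.8), np.float64(202.2)) (np.float64(365.8), np.float64(205.7))
1.7 (np.float64(356.2), np.float64(206.2)) (np.float64(362.5), np.float64(207.0))
1.75 (np.float64(356.6), np.float64(210.3)) (np.float64(359.3), np.float64(208.5))
1.8 (np.float64(357.0), np.float64(214.4)) (np.float64(356.1), np.float64(210.1))
```

The housing centre is (0.545,-0.0505), rotated about 2.7°. The lid is near 1.71. I'll tip B, A and C over first by pushing each near its top on the filter side, starting with B.

Emit:
{"name": "arm_command", "arguments": {"targets": [[0.514, -0.404, 0, -0.24], [0.514, -0.404, 0, -0.24], [0.514, -0.404, 0, -0.24], [0.514, -0.404, 0, -0.24], [0.514, -0.404, 0, -0.24], [0.514, -0.404, 0, -0.24], [0.514, -0.404, 0, -0.24], [0.514, -0.404, 0, -0.24]], "claw": 1}}

```text
time: 0.77
tool_pos: [0.4115, 0.3241, 0.205]
ee_rot: [-3.141, 0.0, 2.356]
wrist_force: [0.1, -0.0, 0.2]
width: 0.0441
finger_force: 0.0
```

Emit:
{"name": "arm_command", "arguments": {"targets": [[0, 0, -0.08, 0], [0, 0, -0.16, 0], [0, 0, -0.24, 0], [0, 0, -0.284, 0], [0, 0, -0.284, 0], [0, 0, -0.284, 0]]}}

```text
time: 1.27
tool_pos: [0.4089, 0.3256, 0.0621]
ee_rot: [-3.138, -0.001, 2.357]
wrist_force: [0.9, 0.4, 0.6]
width: 0.0042
finger_force: 0.0
```

Emit:
{"name": "arm_command", "arguments": {"targets": [[-0.02, -0.02, 0, 0], [-0.03, -0.03, 0, 0], [-0.04, -0.04, 0, 0], [-0.05, -0.05, 0, 0], [-0.06, -0.06, 0, 0], [-0.07, -0.07, 0, 0], [-0.08, -0.08, 0, 0], [-0.09, -0.09, 0, 0]]}}

```text
time: 1.93
tool_pos: [0.3644, 0.2808, 0.0635]
ee_rot: [-3.142, 0.0, 2.357]
wrist_force: [0.2, -0.6, 0.5]
width: 0.0007
finger_force: 0.0
```

Emit:
{"name": "arm_command", "arguments": {"targets": [[-0.01, -0.01, 0, 0], [-0.01, -0.01, 0.08, 0], [-0.01, -0.01, 0.16, 0], [-0.01, -0.01, 0.24, 0]]}}

```text
time: 2.27
tool_pos: [0.3585, 0.2753, 0.1836]
ee_rot: [-3.138, -0.001, 2.357]
wrist_force: [1.3, 0.1, 0.0]
width: 0.0005
finger_force: 0.0
```

```bash
python3 - <<'E'
from h import *
print(robot.get_obs()["tool_pos"])
t=snap("top","top1"); s=snap("side","side1")
a=crop(t,130,235,140,130,4); b=crop(s,200,160,150,130,4)
b=b[:520]; cv2.imwrite("pics/c4.png",cv2.resize(np.hstack([a,np.pad(b,((0,a.shape[0]-b.shape[0]),(0,0),(0,0)))]),None,fx=.68,fy=.68))
E
```

```text
[0.35845203 0.27528315 0.18357081]
```

View pics/c4.png

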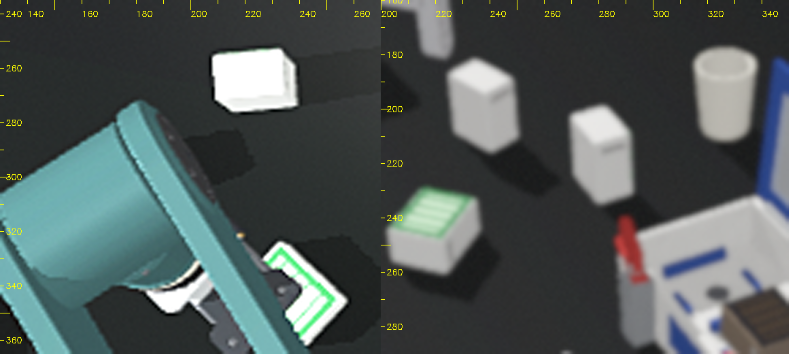

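B fell correctly, with the green frame up. In the side view A and C still stand, at (236,105) and (300,155) in the crop. Next is A.

Emit:
{"name": "arm_command", "arguments": {"targets": [[0.264, 0.316, 0, -0.1875], [0.264, 0.316, 0, -0.1875], [0.264, 0.316, 0, -0.1875], [0.264, 0.316, 0, -0.1875], [0.264, 0.316, 0, -0.1875], [0.264, 0.316, 0, -0.1875], [0.264, 0.316, 0, -0.1875]]}}

```text
time: 2.95
tool_pos: [0.4919, 0.4346, 0.1788]
ee_rot: [-3.135, 0.002, 1.965]
wrist_force: [-0.9, 0.1, 0.7]
width: 0.0004
finger_force: 0.0
```

Emit:
{"name": "arm_command", "arguments": {"targets": [[0, 0, -0.08, 0], [0, 0, -0.16, 0], [0, 0, -0.244, 0], [0, 0, -0.244, 0], [0, 0, -0.244, 0]]}}

```text
time: 3.37
tool_pos: [0.4893, 0.432, 0.0593]
ee_rot: [-3.135, 0.002, 1.964]
wrist_force: [0.9, 1.1, 0.8]
width: 0.0008
finger_force: 0.0
```

Emit:
{"name": "arm_command", "arguments": {"targets": [[-0.026, -0.011, 0, 0], [-0.04, -0.0165, 0, 0], [-0.053, -0.022, 0, 0], [-0.066, -0.027, 0, 0], [-0.079, -0.033, 0, 0], [-0.092, -0.038, 0, 0], [-0.106, -0.044, 0, 0], [-0.12, -0.05, 0, 0]]}}

```text
time: 4.03
tool_pos: [0.4311, 0.4089, 0.0614]
ee_rot: [-3.141, 0.0, 1.964]
wrist_force: [0.0, 0.2, -0.2]
width: 0.0003
finger_force: 0.0
```

Emit:
{"name": "arm_command", "arguments": {"targets": [[-0.013, -0.005, 0, 0], [-0.013, -0.005, 0.08, 0], [-0.013, -0.005, 0.16, 0], [-0.013, -0.005, 0.24, 0]]}}

```text
time: 4.37
tool_pos: [0.4239, 0.4059, 0.1812]
ee_rot: [-3.138, 0.001, 1.965]
wrist_force: [0.3, 1.0, 1.3]
width: 0.0005
finger_force: 0.0
```

Emit:
{"name": "arm_command", "arguments": {"targets": [[0.301, -0.268, 0, -0.171], [0.301, -0.268, 0, -0.171], [0.301, -0.268, 0, -0.171], [0.301, -0.268, 0, -0.171], [0.301, -0.268, 0, -0.171], [0.301, -0.268, 0, -0.171], [0.301, -0.268, 0, -0.171]]}}

```text
time: 4.95
tool_pos: [0.5765, 0.2712, 0.1805]
ee_rot: [-3.14, 0.0, 1.603]
wrist_force: [-0.7, 0.8, -0.1]
width: 0.0004
finger_force: 0.0
```

Emit:
{"name": "arm_command", "arguments": {"targets": [[0, 0, -0.08, 0], [0, 0, -0.16, 0], [0, 0, -0.242, 0], [0, 0, -0.242, 0], [0, 0, -0.242, 0]]}}

```text
time: 5.37
tool_pos: [0.5725, 0.2732, 0.0576]
ee_rot: [-3.134, 0.002, 1.608]
wrist_force: [-0.6, 0.7, 1.1]
width: 0.0005
finger_force: 0.0
```

Emit:
{"name": "arm_command", "arguments": {"targets": [[-0.028, -0.001, 0, 0], [-0.043, -0.0015, 0, 0], [-0.057, -0.002, 0, 0], [-0.071, -0.0025, 0, 0], [-0.085, -0.003, 0, 0], [-0.1, -0.0035, 0, 0], [-0.115, -0.004, 0, 0], [-0.13, -0.0045, 0, 0]]}}

```text
time: 6.03
tool_pos: [0.51, 0.2705, 0.0605]
ee_rot: [-3.141, 0.0, 1.606]
wrist_force: [0.5, 0.4, -1.1]
width: 0.0003
finger_force: 0.0
```

Emit:
{"name": "arm_command", "arguments": {"targets": [[-0.014, 0, 0, 0], [-0.014, 0, 0.08, 0], [-0.014, 0, 0.16, 0], [-0.014, 0, 0.24, 0]]}}

```text
time: 6.37
tool_pos: [0.5023, 0.2701, 0.1803]
ee_rot: [-3.138, 0.001, 1.606]
wrist_force: [1.3, 1.0, 0.5]
width: 0.0004
finger_force: 0.0
```

Emit:
{"name": "arm_command", "arguments": {"targets": [[0.044, -0.321, 0, -0.05], [0.088, -0.643, 0, -0.1], [0.088, -0.643, 0, -0.15], [0.088, -0.643, 0, -0.2], [0.088, -0.643, 0, -0.25], [0.088, -0.643, 0, -0.3], [0.088, -0.643, 0, -0.35], [0.088, -0.643, 0, -0.4]], "claw": 0}}

```text
time: 7.03
tool_pos: [0.5474, -0.0538, 0.1803]
ee_rot: [3.141, 0.001, 0.762]
wrist_force: [0.3, 0.4, -0.8]
width: 0.0502
finger_force: 0.0
```

Emit:
{"name": "arm_command", "arguments": {"targets": [[0, 0, 0, -0.05], [0, 0, 0, -0.1], [0, 0, 0, -0.15], [0, 0, 0, -0.2], [0, 0, 0, -0.25], [0, 0, 0, -0.3], [0, 0, 0, -0.345], [0, 0, 0, -0.345]]}}

```text
time: 7.7
tool_pos: [0.5475, -0.0508, 0.1802]
ee_rot: [-3.142, 0.001, 0.044]
wrist_force: [-0.2, -0.2, 0.3]
width: 0.0939
finger_force: 0.0
```

```bash
python3 - <<'E'
from h import *
t=snap("top","top2"); s=snap("side","side2")
a=crop(t,130,240,140,130,4); b=crop(s,290,170,130,130,4)
cv2.imwrite("pics/c5.png",cv2.resize(np.hstack([a,b]),None,fx=.74,fy=.74))
E
```

```text
(no output)
```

View pics/c5.png

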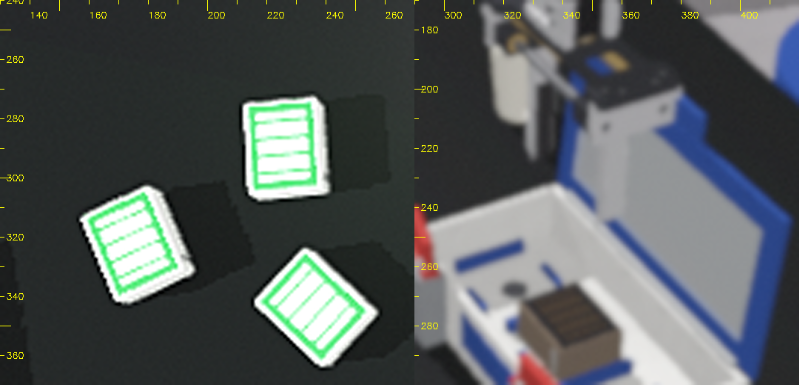

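All three cartridges now lie flat with the green frame up. The gripper is open over the spent cartridge, so I descend and grip.

Emit:
{"name": "arm_command", "arguments": {"targets": [[0, 0, -0.07, 0], [0, 0, -0.14, 0], [0, 0, -0.2, 0], [0, 0, -0.25, 0], [0, 0, -0.29, 0], [0, 0, -0.3, 0], [0, 0, -0.3, 0]]}}

```text
time: 8.38
tool_pos: [0.5463, -0.0505, 0.0285]
ee_rot: [-3.141, 0.004, 0.047]
wrist_force: [-0.2, -0.8, 0.5]
width: 0.0942
finger_force: 0.0
```

Emit:
{"name": "arm_command", "arguments": {"targets": [[0, 0, 0, 0], [0, 0, 0, 0], [0, 0, 0, 0], [0, 0, 0, 0], [0, 0, 0, 0], [0, 0, 0, 0]], "claw": 1}}

```text
time: 8.88
tool_pos: [0.5495, -0.0514, 0.0326]
ee_rot: [3.14, -0.004, 0.046]
wrist_force: [-0.4, -0.6, 5.4]
width: 0.0757
finger_force: 30.0
```

Emit:
{"name": "arm_command", "arguments": {"targets": [[0, 0, 0.03, 0], [0, 0, 0.08, 0], [0, 0, 0.14, 0], [0, 0, 0.2, 0], [0, 0, 0.26, 0], [0, 0, 0.28, 0]]}}

```text
time: 9.38
tool_pos: [0.55, -0.0512, 0.1756]
ee_rot: [3.14, -0.008, 0.046]
wrist_force: [0.6, -0.8, -0.9]
width: 0.0757
finger_force: 30.0
```

Emit:
{"name": "arm_command", "arguments": {"targets": [[-0.025, -0.075, 0, 0], [-0.05, -0.15, 0, 0], [-0.075, -0.225, 0, 0], [-0.1, -0.3, 0, 0], [-0.126, -0.375, 0, 0], [-0.152, -0.45, 0, 0], [-0.178, -0.535, 0, 0], [-0.208, -0.616, 0, 0]]}}

```text
time: 10.05
tool_pos: [0.4442, -0.356, 0.1687]
ee_rot: [-3.14, 0.001, 0.046]
wrist_force: [1.8, -1.4, -1.3]
width: 0.0758
finger_force: 30.0
```

Emit:
{"name": "arm_command", "arguments": {"targets": [[0, 0, -0.04, 0], [0, 0, -0.1, 0], [0, 0, -0.16, 0], [0, 0, -0.22, 0], [0, 0, -0.26, 0], [0, 0, -0.28, 0], [0, 0, -0.29, 0], [0, 0, -0.29, 0]]}}

```text
time: 10.72
tool_pos: [0.4446, -0.3539, 0.0254]
ee_rot: [-3.14, 0.002, 0.046]
wrist_force: [0.3, 0.1, -0.6]
width: 0.076
finger_force: 30.0
```

Emit:
{"name": "arm_command", "arguments": {"targets": [[0, 0, 0, 0], [0, 0, 0, 0], [0, 0, 0, 0], [0, 0, 0, 0]], "claw": 0}}

```text
time: 11.05
tool_pos: [0.4457, -0.3552, 0.0258]
ee_rot: [3.141, -0.001, 0.046]
wrist_force: [-0.2, -0.9, 0.1]
width: 0.0935
finger_force: 0.0
```

Emit:
{"name": "arm_command", "arguments": {"targets": [[0, 0, 0.08, 0], [0, 0, 0.16, 0], [0, 0, 0.24, 0], [0, 0, 0.32, 0]]}}

```text
time: 11.38
tool_pos: [0.4452, -0.3547, 0.1873]
ee_rot: [3.142, 0.0, 0.046]
wrist_force: [0.7, -0.7, -0.6]
width: 0.0942
finger_force: 0.0
```

```bash
python3 - <<'E'
from h import *
t=snap("top","top3")
hsv=cv2.cvtColor(t,cv2.COLOR_BGR2HSV)
m=((t.min(2)>120)&(hsv[...,1]<160)|((hsv[...,0]>40)&(hsv[...,0]<85)&(hsv[...,1]>60)&(hsv[...,2]>90))).astype(np.uint8)
g=((hsv[...,0]>50)&(hsv[...,0]<80)&(hsv[...,1]>90)&(hsv[...,2]>100)).astype(np.uint8); g[:240]=0
g=cv2.morphologyEx(g,cv2.MORPH_CLOSE,np.ones((9,9),np.uint8))
n,l,st,c=cv2.connectedComponentsWithStats(g)
for i in range(1,n):
    if st[i,4]<200: continue
    p=np.argwhere(l==i)[:,::-1]; W=np.array([at("top",u,v,.04) for u,v in p]).astype(np.float32)
    (ctr,sz,an)=cv2.minAreaRect(W*1000); bx=cv2.boxPoints((ctr,sz,an)); e=max(bx[1]-bx[0],bx[2]-bx[1],key=np.linalg.norm)
    print(c[i].round(1),st[i,4],np.round(ctr,1),np.round(sz,1),"76-dir",np.degrees(np.arctan2(e[1],e[0])).round(1))
print(robot.get_obs()["tool_pos"],robot.get_obs()["ee_rot"])
cv2.imwrite("pics/c6.png",crop(t,140,180,400,200,2))
E
```

```text
[225.1 288.9] 592 [459.7 267.6] [67.6 50.9] 76-dir 2.5
[174.3 321.8] 604 [386.7 389.7] [67.5 50.5] 76-dir 22.8
[235.5 343.2] 622 [329.2 244.6] [67.3 50.8] 76-dir 43.5
[ 0.44847357 -0.35777793  0.19792602] [ 3.12884868 -0.01197635  0.04613074]
```

View pics/c6.png

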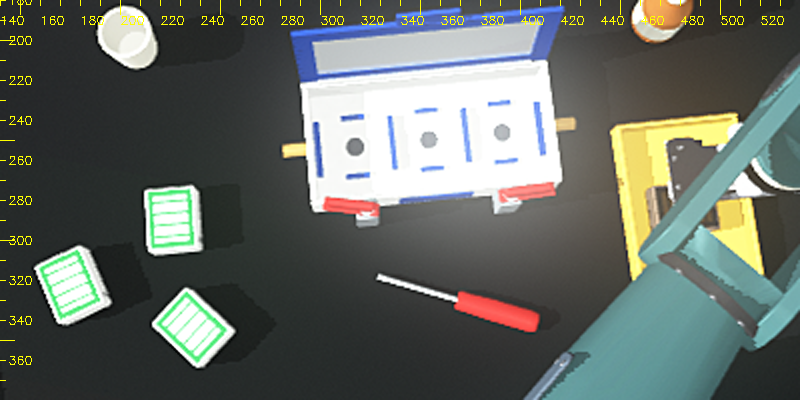

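The spent cartridge is in the tray near (467,285) and the pockets are empty. Next is C, at (0.460,0.268) with its 76 mm axis at 2.5°.

Emit:
{"name": "arm_command", "arguments": {"targets": [[0.013, 0.623, 0, 0], [0.013, 0.623, 0, 0], [0.013, 0.623, 0, 0], [0.013, 0.623, 0, 0], [0.013, 0.623, 0, 0], [0.013, 0.623, 0, 0], [0.013, 0.623, 0, 0], [0.013, 0.623, 0, 0]]}}

```text
time: 12.1
tool_pos: [0.4516, -0.0394, 0.1858]
ee_rot: [-3.14, -0.001, 0.05]
wrist_force: [0.2, 0.5, 0.8]
width: 0.0939
finger_force: 0.0
```

Emit:
{"name": "arm_command", "arguments": {"targets": [[0.013, 0.623, 0, 0], [0.013, 0.623, 0, 0], [0.013, 0.623, 0, 0], [0.013, 0.623, 0, 0], [0.013, 0.623, 0, 0], [0.013, 0.623, 0, 0], [0.013, 0.623, 0, 0], [0.013, 0.623, 0, 0]]}}

```text
time: 12.77
tool_pos: [0.4577, 0.2726, 0.1853]
ee_rot: [-3.14, -0.0, 0.05]
wrist_force: [-0.2, -0.8, 0.2]
width: 0.094
finger_force: 0.0
```

Emit:
{"name": "arm_command", "arguments": {"targets": [[0, 0, 0, 0], [0, 0, 0, 0], [0, 0, 0, 0]]}}

```text
time: 13.02
tool_pos: [0.4585, 0.2673, 0.1854]
ee_rot: [3.141, 0.0, 0.046]
wrist_force: [-0.6, -0.6, -0.0]
width: 0.0941
finger_force: 0.0
```

Emit:
{"name": "arm_command", "arguments": {"targets": [[0.002, 0, -0.08, 0], [0.002, 0, -0.15, 0], [0.002, 0, -0.22, 0], [0.002, 0, -0.28, 0], [0.002, 0, -0.32, 0], [0.002, 0, -0.339, 0], [0.002, 0, -0.339, 0], [0.002, 0, -0.339, 0]]}}

```text
time: 13.68
tool_pos: [0.4602, 0.2673, 0.0168]
ee_rot: [-3.141, -0.001, 0.044]
wrist_force: [0.1, 0.6, 0.3]
width: 0.0937
finger_force: 0.0
```

Emit:
{"name": "arm_command", "arguments": {"targets": [[0, 0, 0, 0], [0, 0, 0, 0], [0, 0, 0, 0], [0, 0, 0, 0], [0, 0, 0, 0], [0, 0, 0, 0]], "claw": 1}}

```text
time: 14.18
tool_pos: [0.4598, 0.2679, 0.0166]
ee_rot: [3.141, -0.001, 0.046]
wrist_force: [-0.1, -2.0, 2.5]
width: 0.0593
finger_force: 30.0
```

Emit:
{"name": "arm_command", "arguments": {"targets": [[0, 0, 0.03, 0], [0, 0, 0.1, 0], [0, 0, 0.18, 0], [0, 0, 0.26, 0], [0, 0, 0.32, 0], [0, 0, 0.34, 0], [0, 0, 0.34, 0]]}}

```text
time: 14.77
tool_pos: [0.461, 0.2689, 0.1892]
ee_rot: [-3.139, -0.006, 0.046]
wrist_force: [0.1, 1.0, -1.5]
width: 0.0595
finger_force: 30.0
```

Emit:
{"name": "arm_command", "arguments": {"targets": [[0.012, -0.033, 0, 0.055], [0.024, -0.065, 0, 0.11], [0.036, -0.1, 0, 0.165], [0.048, -0.135, 0, 0.22], [0.06, -0.17, 0, 0.275], [0.072, -0.2, 0, 0.33], [0.084, -0.235, 0, 0.385], [0.096, -0.27, 0, 0.44]]}}

```text
time: 15.43
tool_pos: [0.5059, 0.1321, 0.1817]
ee_rot: [-3.136, 0.005, 0.973]
wrist_force: [-0.4, 0.2, -1.5]
width: 0.0597
finger_force: 30.0
```

Emit:
{"name": "arm_command", "arguments": {"targets": [[0.012, -0.033, 0, 0.055], [0.024, -0.065, 0, 0.11], [0.036, -0.1, 0, 0.165], [0.048, -0.135, 0, 0.22], [0.06, -0.17, 0, 0.275], [0.064, -0.183, 0, 0.31], [0.064, -0.183, 0, 0.31], [0.064, -0.183, 0, 0.31]]}}

```text
time: 16.1
tool_pos: [0.538, 0.0416, 0.1826]
ee_rot: [-3.136, -0.001, 1.614]
wrist_force: [0.6, 1.2, -1.5]
width: 0.0596
finger_force: 30.0
```

Emit:
{"name": "arm_command", "arguments": {"targets": [[0, 0, -0.05, 0], [0, 0, -0.1, 0], [0, 0, -0.1, 0], [0, 0, -0.1, 0]]}}

```text
time: 16.43
tool_pos: [0.5374, 0.0425, 0.1334]
ee_rot: [-3.136, -0.001, 1.617]
wrist_force: [0.2, 0.0, -1.7]
width: 0.0591
finger_force: 30.0
```

Emit:
{"name": "arm_command", "arguments": {"targets": [[0.003, -0.002, -0.03, 0], [0.003, -0.002, -0.06, 0], [0.003, -0.002, -0.09, 0], [0.003, -0.002, -0.12, 0], [0.003, -0.002, -0.15, 0], [0.003, -0.002, -0.175, 0], [0.003, -0.002, -0.195, 0], [0.003, -0.002, -0.203, 0]]}}

```text
time: 17.1
tool_pos: [0.5403, 0.0409, 0.0336]
ee_rot: [-3.14, -0.0, 1.617]
wrist_force: [-3.1, -0.3, 0.1]
width: 0.0595
finger_force: 30.0
```

Emit:
{"name": "arm_command", "arguments": {"targets": [[0, 0, 0, 0], [0, 0, 0, 0]]}}

```text
time: 17.27
tool_pos: [0.5405, 0.0407, 0.0346]
ee_rot: [-3.141, -0.0, 1.617]
wrist_force: [-3.3, 0.2, -2.4]
width: 0.0601
finger_force: 30.0
```

Emit:
{"name": "arm_command", "arguments": {"targets": [[0, 0, -0.006, 0], [0, 0, -0.008, 0]]}}

```text
time: 17.43
tool_pos: [0.5415, 0.0406, 0.0313]
ee_rot: [3.14, 0.0, 1.617]
wrist_force: [-2.4, -0.4, 0.6]
width: 0.0599
finger_force: 30.0
```

Emit:
{"name": "arm_command", "arguments": {"targets": [[0, 0, 0, 0], [0, 0, 0, 0], [0, 0, 0, 0]], "claw": 0.15}}

```text
time: 17.68
tool_pos: [0.5414, 0.0406, 0.0311]
ee_rot: [3.14, 0.0, 1.617]
wrist_force: [-2.2, 0.3, 1.8]
width: 0.0771
finger_force: 0.0
```

Emit:
{"name": "arm_command", "arguments": {"targets": [[0, 0, 0.04, 0], [0, 0, 0.1, 0], [0, 0, 0.17, 0], [0, 0, 0.24, 0], [0, 0, 0.31, 0], [0, 0, 0.31, 0]]}}

```text
time: 18.18
tool_pos: [0.5458, 0.0405, 0.1955]
ee_rot: [3.123, 0.001, 1.617]
wrist_force: [0.4, 0.8, 0.5]
width: 0.0797
finger_force: 0.0
```

```bash
cat > fr.py <<'E'
from h import *
def fresh(t):
    hsv=cv2.cvtColor(t,cv2.COLOR_BGR2HSV)
    g=((hsv[...,0]>50)&(hsv[...,0]<80)&(hsv[...,1]>90)&(hsv[...,2]>100)).astype(np.uint8)
    g=cv2.morphologyEx(g,cv2.MORPH_CLOSE,np.ones((9,9),np.uint8))
    n,l,st,c=cv2.connectedComponentsWithStats(g)
    for i in range(1,n):
        if st[i,4]<200: continue
        z=.052 if c[i][0]>280 else .04
        W=np.array([at("top",u,v,z) for v,u in np.argwhere(l==i)]).astype(np.float32)
        ctr,sz,an=cv2.minAreaRect(W*1000); bx=cv2.boxPoints((ctr,sz,an)); e=max(bx[1]-bx[0],bx[2]-bx[1],key=np.linalg.norm)
        print(c[i].round(1),np.round(ctr,1),np.round(sz,1),"76-dir",np.degrees(np.arctan2(e[1],e[0])).round(1))
    o=robot.get_obs(); print(o["time"],o["tool_pos"].round(4),o["ee_rot"].round(3))
E
python3 - <<'E'
from fr import *
fresh(snap("top","top4"))
E
```

```text
[174.3 321.8] [387.1 389.8] [66.9 50.6] 76-dir 22.5
[235.5 343.2] [329.2 244.6] [67.3 50.8] 76-dir 43.5
18.2333 [0.5445 0.0405 0.1918] [3.128e+00 1.000e-03 1.617e+00]
```

Emit:
{"name": "arm_command", "arguments": {"targets": [[-0.02, 0.05, 0, -0.05], [-0.05, 0.11, 0, -0.1], [-0.08, 0.18, 0, -0.15], [-0.11, 0.25, 0, -0.2], [-0.14, 0.32, 0, -0.25], [-0.17, 0.39, 0, -0.3], [-0.2, 0.46, 0, -0.35], [-0.23, 0.52, 0, -0.4]], "claw": 0}}

```text
time: 18.9
tool_pos: [0.4246, 0.3025, 0.1841]
ee_rot: [-3.141, 0.001, 0.774]
wrist_force: [0.8, -0.3, -0.2]
width: 0.0938
finger_force: 0.0
```

Emit:
{"name": "arm_command", "arguments": {"targets": [[-0.03, 0.06, 0, -0.05], [-0.06, 0.12, 0, -0.1], [-0.077, 0.178, 0, -0.15], [-0.077, 0.178, 0, -0.183], [-0.077, 0.178, 0, -0.183], [-0.077, 0.178, 0, -0.183], [-0.077, 0.178, 0, -0.183]]}}

```text
time: 19.48
tool_pos: [0.3876, 0.3889, 0.1847]
ee_rot: [3.141, 0.001, 0.396]
wrist_force: [0.2, 0.2, 0.0]
width: 0.0941
finger_force: 0.0
```

Emit:
{"name": "arm_command", "arguments": {"targets": [[0, 0.001, -0.08, 0], [0, 0.001, -0.15, 0], [0, 0.001, -0.22, 0], [0, 0.001, -0.28, 0], [0, 0.001, -0.32, 0], [0, 0.001, -0.338, 0], [0, 0.001, -0.338, 0], [0, 0.001, -0.338, 0]]}}

```text
time: 20.15
tool_pos: [0.3882, 0.3898, 0.0171]
ee_rot: [-3.142, -0.001, 0.395]
wrist_force: [0.1, -0.1, 0.9]
width: 0.094
finger_force: 0.0
```

Emit:
{"name": "arm_command", "arguments": {"targets": [[0, 0, 0, 0], [0, 0, 0, 0], [0, 0, 0, 0], [0, 0, 0, 0], [0, 0, 0, 0], [0, 0, 0, 0]], "claw": 1}}

```text
time: 20.65
tool_pos: [0.3879, 0.39, 0.0171]
ee_rot: [3.141, -0.001, 0.396]
wrist_force: [-0.0, -1.0, 1.8]
width: 0.0596
finger_force: 30.0
```

Emit:
{"name": "arm_command", "arguments": {"targets": [[0, 0, 0.03, 0], [0, 0, 0.1, 0], [0, 0, 0.18, 0], [0, 0, 0.26, 0], [0, 0, 0.32, 0], [0, 0, 0.34, 0], [0, 0, 0.34, 0]]}}

```text
time: 21.23
tool_pos: [0.3887, 0.3913, 0.1898]
ee_rot: [-3.14, -0.006, 0.396]
wrist_force: [0.7, -0.6, -0.8]
width: 0.0601
finger_force: 30.0
```

Emit:
{"name": "arm_command", "arguments": {"targets": [[0.015, -0.04, 0, 0.03], [0.03, -0.1, 0, 0.06], [0.05, -0.17, 0, 0.1], [0.07, -0.25, 0, 0.14], [0.095, -0.32, 0, 0.18], [0.12, -0.39, 0, 0.22], [0.14, -0.46, 0, 0.25], [0.16, -0.53, 0, 0.29]]}}

```text
time: 21.9
tool_pos: [0.4659, 0.1232, 0.1825]
ee_rot: [-3.137, 0.004, 1.007]
wrist_force: [0.3, 0.1, -1.4]
width: 0.0599
finger_force: 30.0
```

Emit:
{"name": "arm_command", "arguments": {"targets": [[0.02, -0.075, 0, 0.05], [0.045, -0.15, 0, 0.1], [0.07, -0.225, 0, 0.15], [0.095, -0.3, 0, 0.2], [0.12, -0.375, 0, 0.25], [0.14, -0.45, 0, 0.292], [0.155, -0.51, 0, 0.292], [0.16, -0.533, 0, 0.292]]}}

```text
time: 22.57
tool_pos: [0.5462, -0.1451, 0.1816]
ee_rot: [-3.135, -0.001, 1.61]
wrist_force: [-0.0, -0.3, -1.4]
width: 0.0598
finger_force: 30.0
```

Emit:
{"name": "arm_command", "arguments": {"targets": [[0, 0, -0.05, 0], [0, 0, -0.1, 0], [0, 0, -0.1, 0], [0, 0, -0.1, 0]]}}

```text
time: 22.9
tool_pos: [0.5449, -0.1399, 0.1324]
ee_rot: [-3.134, -0.004, 1.615]
wrist_force: [-0.2, 0.4, -1.3]
width: 0.0601
finger_force: 30.0
```

Emit:
{"name": "arm_command", "arguments": {"targets": [[0.004, -0.004, -0.03, 0], [0.004, -0.004, -0.06, 0], [0.004, -0.004, -0.09, 0], [0.004, -0.004, -0.12, 0], [0.004, -0.004, -0.15, 0], [0.004, -0.004, -0.175, 0], [0.004, -0.004, -0.195, 0], [0.004, -0.004, -0.203, 0]]}}

```text
time: 23.57
tool_pos: [0.5489, -0.1428, 0.0338]
ee_rot: [-3.14, -0.001, 1.615]
wrist_force: [-0.1, 0.5, -0.7]
width: 0.0598
finger_force: 30.0
```

Emit:
{"name": "arm_command", "arguments": {"targets": [[0, 0, -0.003, 0], [0, 0, -0.005, 0], [0, 0, -0.005, 0]]}}

```text
time: 23.82
tool_pos: [0.55, -0.1436, 0.0333]
ee_rot: [3.14, 0.001, 1.615]
wrist_force: [-0.7, 0.4, -1.0]
width: 0.0599
finger_force: 30.0
```

Emit:
{"name": "arm_command", "arguments": {"targets": [[-0.002, 0.002, -0.004, 0], [-0.002, 0.002, -0.004, 0]]}}

```text
time: 23.98
tool_pos: [0.5486, -0.1424, 0.0309]
ee_rot: [3.141, 0.0, 1.615]
wrist_force: [0.2, 1.6, -1.5]
width: 0.0596
finger_force: 30.0
```

Emit:
{"name": "arm_command", "arguments": {"targets": [[0, 0, 0, 0], [0, 0, 0, 0], [0, 0, 0, 0]], "claw": 0.15}}

```text
time: 24.23
tool_pos: [0.5489, -0.1426, 0.0312]
ee_rot: [3.14, 0.001, 1.615]
wrist_force: [-0.7, -0.1, 0.2]
width: 0.0765
finger_force: 0.0
```

Emit:
{"name": "arm_command", "arguments": {"targets": [[0, 0, 0.04, 0], [0, 0, 0.1, 0], [0, 0, 0.17, 0], [0, 0, 0.24, 0], [0, 0, 0.31, 0], [0, 0, 0.31, 0]]}}

```text
time: 24.73
tool_pos: [0.5524, -0.1438, 0.1954]
ee_rot: [3.126, 0.006, 1.615]
wrist_force: [0.8, 0.5, 2.0]
width: 0.0799
finger_force: 0.0
```

```bash
python3 - <<'E'
from fr import *
fresh(snap("top","top5"))
E
```

```text
[315.8 249.1] [541.9  41.6] [51.  66.2] 76-dir -87.6
[235.5 343.2] [329.2 244.6] [67.3 50.8] 76-dir 43.5
24.7833 [ 0.5512 -0.1434  0.1917] [3.131 0.004 1.615]
```

Emit:
{"name": "arm_command", "arguments": {"targets": [[-0.03, 0.05, 0, -0.03], [-0.06, 0.11, 0, -0.06], [-0.09, 0.17, 0, -0.09], [-0.12, 0.23, 0, -0.12], [-0.155, 0.29, 0, -0.15], [-0.19, 0.35, 0, -0.18], [-0.22, 0.4, 0, -0.21], [-0.25, 0.45, 0, -0.24]], "claw": 0}}

```text
time: 25.45
tool_pos: [0.4217, 0.0838, 0.184]
ee_rot: [-3.14, 0.001, 1.109]
wrist_force: [-0.8, 0.3, 0.6]
width: 0.0937
finger_force: 0.0
```

Emit:
{"name": "arm_command", "arguments": {"targets": [[-0.03, 0.05, 0, -0.03], [-0.06, 0.11, 0, -0.06], [-0.09, 0.17, 0, -0.09], [-0.12, 0.23, 0, -0.13], [-0.155, 0.29, 0, -0.168], [-0.188, 0.323, 0, -0.168], [-0.188, 0.323, 0, -0.168], [-0.188, 0.323, 0, -0.168]]}}

```text
time: 26.12
tool_pos: [0.3285, 0.2443, 0.1844]
ee_rot: [3.141, 0.002, 0.763]
wrist_force: [-0.1, -0.5, -0.4]
width: 0.0939
finger_force: 0.0
```

```bash
python3 - <<'E'
from fr import *
s=snap("side","side6"); fresh(snap("top","top6"))
E
```

```text
26.2167 [0.3296 0.2433 0.1847] [3.141e+00 1.000e-03 7.600e-01]
```

Emit:
{"name": "arm_command", "arguments": {"targets": [[0, 0.002, -0.08, 0], [0, 0.002, -0.15, 0], [0, 0.002, -0.22, 0], [0, 0.002, -0.28, 0], [0, 0.002, -0.32, 0], [0, 0.002, -0.338, 0], [0, 0.002, -0.338, 0], [0, 0.002, -0.338, 0]]}}

```text
time: 26.88
tool_pos: [0.3303, 0.2447, 0.0169]
ee_rot: [3.141, -0.0, 0.759]
wrist_force: [0.4, -0.4, 0.2]
width: 0.0939
finger_force: 0.0
```

Emit:
{"name": "arm_command", "arguments": {"targets": [[0, 0, 0, 0], [0, 0, 0, 0], [0, 0, 0, 0], [0, 0, 0, 0], [0, 0, 0, 0], [0, 0, 0, 0]], "claw": 1}}

```text
time: 27.38
tool_pos: [0.3298, 0.2452, 0.0171]
ee_rot: [3.141, -0.001, 0.76]
wrist_force: [-0.3, -0.8, 1.9]
width: 0.0597
finger_force: 29.9
```

Emit:
{"name": "arm_command", "arguments": {"targets": [[0, 0, 0.03, 0], [0, 0, 0.1, 0], [0, 0, 0.18, 0], [0, 0, 0.26, 0], [0, 0, 0.32, 0], [0, 0, 0.34, 0], [0, 0, 0.34, 0]]}}

```text
time: 27.97
tool_pos: [0.3309, 0.246, 0.1893]
ee_rot: [3.14, -0.006, 0.76]
wrist_force: [-0.1, 0.2, -0.8]
width: 0.06
finger_force: 29.9
```

Emit:
{"name": "arm_command", "arguments": {"targets": [[0.03, -0.04, 0, 0.03], [0.06, -0.08, 0, 0.06], [0.09, -0.125, 0, 0.09], [0.12, -0.17, 0, 0.12], [0.15, -0.21, 0, 0.15], [0.18, -0.25, 0, 0.18], [0.21, -0.29, 0, 0.21], [0.24, -0.33, 0, 0.24]]}}

```text
time: 28.63
tool_pos: [0.4482, 0.0789, 0.1826]
ee_rot: [-3.136, 0.002, 1.266]
wrist_force: [0.2, 0.1, -1.0]
width: 0.0595
finger_force: 29.9
```

Emit:
{"name": "arm_command", "arguments": {"targets": [[0.03, -0.04, 0, 0.03], [0.06, -0.08, 0, 0.06], [0.09, -0.125, 0, 0.09], [0.12, -0.17, 0, 0.12], [0.15, -0.21, 0, 0.15], [0.18, -0.25, 0, 0.169], [0.19, -0.261, 0, 0.169], [0.19, -0.261, 0, 0.169]]}}

```text
time: 29.3
tool_pos: [0.5436, -0.0514, 0.1825]
ee_rot: [-3.135, -0.002, 1.614]
wrist_force: [-0.0, 0.5, -1.3]
width: 0.0597
finger_force: 29.9
```

Emit:
{"name": "arm_command", "arguments": {"targets": [[0, 0, -0.05, 0], [0, 0, -0.1, 0], [0, 0, -0.1, 0], [0, 0, -0.1, 0]]}}

```text
time: 29.63
tool_pos: [0.542, -0.0489, 0.1339]
ee_rot: [-3.135, -0.002, 1.617]
wrist_force: [0.0, -0.0, -0.9]
width: 0.0598
finger_force: 29.9
```

Emit:
{"name": "arm_command", "arguments": {"targets": [[0.003, -0.003, -0.03, 0], [0.003, -0.003, -0.06, 0], [0.003, -0.003, -0.09, 0], [0.003, -0.003, -0.12, 0], [0.003, -0.003, -0.15, 0], [0.003, -0.003, -0.175, 0], [0.003, -0.003, -0.195, 0], [0.003, -0.003, -0.206, 0]]}}

```text
time: 30.3
tool_pos: [0.5456, -0.0515, 0.0329]
ee_rot: [-3.141, -0.0, 1.617]
wrist_force: [-0.6, -0.5, -1.1]
width: 0.0596
finger_force: 29.9
```

Emit:
{"name": "arm_command", "arguments": {"targets": [[0, 0, -0.003, 0], [0, 0, -0.005, 0], [0, 0, -0.005, 0]]}}

```text
time: 30.55
tool_pos: [0.5457, -0.0517, 0.0314]
ee_rot: [-3.141, -0.0, 1.617]
wrist_force: [-2.5, 0.3, -1.0]
width: 0.0597
finger_force: 29.9
```

Emit:
{"name": "arm_command", "arguments": {"targets": [[0, 0, 0, 0], [0, 0, 0, 0], [0, 0, 0, 0]], "claw": 0.15}}

```text
time: 30.8
tool_pos: [0.5459, -0.0519, 0.0315]
ee_rot: [3.141, 0.0, 1.617]
wrist_force: [-2.7, 2.0, 0.8]
width: 0.0769
finger_force: 0.0
```

Emit:
{"name": "arm_command", "arguments": {"targets": [[0, 0, 0.04, 0], [0, 0, 0.1, 0], [0, 0, 0.17, 0], [0, 0, 0.24, 0], [0, 0, 0.31, 0], [0, 0, 0.38, 0], [0, 0, 0.46, 0], [0, 0, 0.52, 0]]}}

```text
time: 31.47
tool_pos: [0.5471, -0.0522, 0.2959]
ee_rot: [3.134, 0.002, 1.616]
wrist_force: [0.1, 0.8, 1.4]
width: 0.0796
finger_force: 0.0
```

Emit:
{"name": "arm_command", "arguments": {"targets": [[0, 0.08, 0, 0], [-0.06, 0.16, 0, 0], [-0.13, 0.23, 0, 0], [-0.18, 0.28, 0, 0], [-0.18, 0.35, 0, 0], [-0.18, 0.35, 0, 0]], "claw": 1}}

```text
time: 31.97
tool_pos: [0.4545, 0.1288, 0.293]
ee_rot: [3.136, -0.004, 1.625]
wrist_force: [0.1, -0.6, 0.1]
width: 0.0433
finger_force: 0.0
```

```bash
python3 - <<'E'
from fr import *
t=snap("top","top7"); fresh(t); s=snap("side","side7")
cv2.imwrite("pics/c7.png",np.hstack([crop(t,275,170,130,125,3),crop(s,280,170,133,125,3)]))
E
```

```text
32.0167 [0.4556 0.1262 0.2927] [ 3.137e+00 -1.000e-03  1.623e+00]
```

View pics/c7.png

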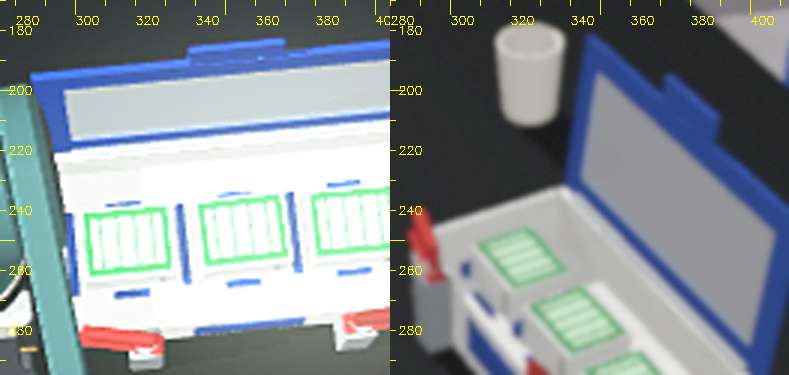

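All three cartridges are seated flat, green face up, and the lid is at about 1.8. Next I move behind the lid.

Emit:
{"name": "arm_command", "arguments": {"targets": [[0.06, -0.043, 0, 0], [0.12, -0.086, 0, 0], [0.18, -0.128, 0, 0], [0.24, -0.17, 0, 0], [0.305, -0.215, 0, 0], [0.37, -0.26, 0, 0], [0.43, -0.3, 0, 0], [0.491, -0.342, 0, 0]]}}

```text
time: 32.73
tool_pos: [0.7034, -0.0519, 0.2907]
ee_rot: [3.14, 0.001, 1.613]
wrist_force: [0.6, 0.7, 0.2]
width: 0.0006
finger_force: 0.0
```

Emit:
{"name": "arm_command", "arguments": {"targets": [[0, 0, 0, 0], [0, 0, -0.04, 0], [0, 0, -0.1, 0], [0, 0, -0.16, 0], [0, 0, -0.2, 0], [0, 0, -0.206, 0], [0, 0, -0.206, 0]]}}

```text
time: 33.32
tool_pos: [0.7007, -0.0494, 0.1858]
ee_rot: [-3.138, -0.0, 1.615]
wrist_force: [-0.1, -0.8, 1.0]
width: 0.0003
finger_force: 0.0
```

Emit:
{"name": "arm_command", "arguments": {"targets": [[-0.04, 0, 0, 0], [-0.065, 0, 0.006, 0], [-0.095, 0, 0.01, 0], [-0.124, 0, 0.014, 0], [-0.148, 0, 0.014, 0], [-0.172, 0, 0.012, 0], [-0.197, 0, 0.006, 0], [-0.221, 0, 0, 0]]}}

```text
time: 33.98
tool_pos: [0.5933, -0.0497, 0.1929]
ee_rot: [3.131, 0.004, 1.615]
wrist_force: [1.6, -1.5, 0.6]
width: 0.0001
finger_force: 1.2
```

Emit:
{"name": "arm_command", "arguments": {"targets": [[-0.036, 0, -0.015, 0], [-0.072, 0, -0.034, 0], [-0.105, 0, -0.06, 0], [-0.134, 0, -0.09, 0], [-0.157, 0, -0.122, 0], [-0.176, 0, -0.158, 0], [-0.19, 0, -0.196, 0], [-0.2, 0, -0.228, 0]]}}

```text
time: 34.65
tool_pos: [0.4935, -0.0493, 0.0773]
ee_rot: [3.133, 0.003, 1.616]
wrist_force: [0.4, 0.6, 0.6]
width: 0.0004
finger_force: 0.7
```

Emit:
{"name": "arm_command", "arguments": {"targets": [[0, 0, -0.006, 0], [0, 0, -0.012, 0], [0, 0, -0.016, 0], [0, 0, -0.016, 0]]}}

```text
time: 34.98
tool_pos: [0.4919, -0.0486, 0.0701]
ee_rot: [3.14, 0.001, 1.617]
wrist_force: [-5.4, 0.5, 10.6]
width: 0.0007
finger_force: 4.8
```

The lid is shut: tip at z = 0.070 under 10 N. I lift off, clear the view and look at the buttons.

Emit:
{"name": "arm_command", "arguments": {"targets": [[0, 0, 0.07, 0], [0, 0, 0.15, 0], [0, 0.06, 0.2, 0], [0, 0.14, 0.22, 0], [0, 0.22, 0.22, 0], [0, 0.3, 0.22, 0], [0, 0.38, 0.22, 0], [0, 0.46, 0.22, 0]]}}

```text
time: 35.65
tool_pos: [0.4923, 0.1843, 0.179]
ee_rot: [3.136, -0.001, 1.616]
wrist_force: [0.0, -0.6, 0.2]
width: 0.0004
finger_force: 0.0
```

Emit:
{"name": "arm_command", "arguments": {"targets": [[0, 0.08, 0, 0], [0, 0.14, 0, 0], [0, 0.14, 0, 0]]}}

```text
time: 35.9
tool_pos: [0.4915, 0.2578, 0.1781]
ee_rot: [3.138, -0.004, 1.623]
wrist_force: [-0.1, 0.1, -0.3]
width: 0.0007
finger_force: 0.0
```

```bash
python3 - <<'E'
from fr import *
t=snap("top","top8"); fresh(t); s=snap("side","side8")
cv2.imwrite("pics/c8.png",np.vstack([crop(t,285,190,145,110,5)[:], ]))
E
```

```text
35.95 [0.4917 0.255  0.1779] [ 3.138e+00 -1.000e-03  1.621e+00]
```

View pics/c8.png

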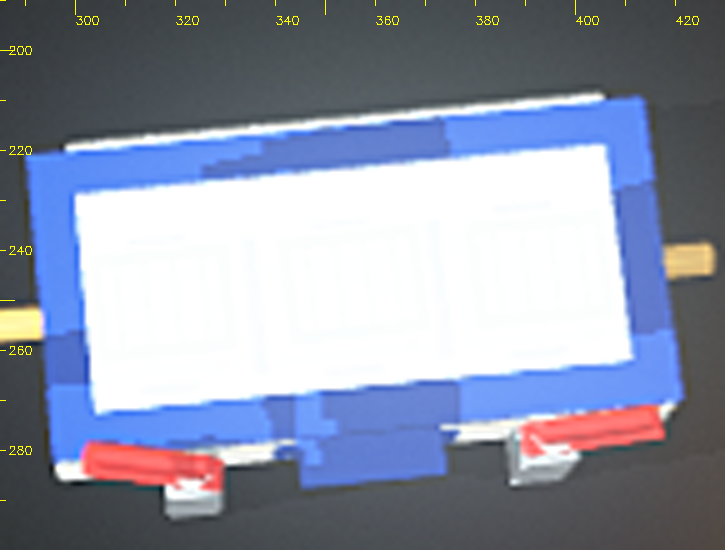

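```bash
python3 - <<'E'
from h import *
c=np.array([.5449,-.0506]); a=np.radians(2.7); X=np.array([np.cos(a),np.sin(a)]); Y=np.array([-np.sin(a),np.cos(a)])
H=lambda p:(round(float((p-c)@X),4),round(float((p-c)@Y),4))
for n,(u,v,z) in dict(Ltip_hi=(302,278.5,.106),Lin_hi=(328.5,282,.106),Ltip_lo=(302,284,.08),Lin_lo=(329,288,.08),Lpost=(318,286,.07),Lpost2=(329.3,286,.07),Rin_hi=(389.5,275.5,.106),Rtip_hi=(416,271.5,.106),Rtip_lo=(417.5,277,.08),Rin_lo=(391,281,.08),Rpost=(387,281,.07),Rpost2=(400,281,.07),lidFL=(296,282.5,.07),lidFR=(421,270,.07)).items():
    p=at("top",u,v,z); print(n,p,H(p))
# expected projections for hypothetical pivots
for nm,yy,ang in(("L",.079,0),("R",-.079,0)):
    pass
s=cv2.imread("pics/side8.png"); cv2.imwrite("pics/c9.png",crop(s,275,195,130,120,5))
E
```

```text
Ltip_hi [0.4659 0.079 ] (-0.0728, 0.1332)
Lin_hi [0.4547 0.0184] (-0.0868, 0.0732)
Ltip_lo [0.4566 0.0805] (-0.082, 0.1351)
Lin_lo [0.444  0.0177] (-0.0976, 0.073)
Lpost [0.4514 0.0434] (-0.089, 0.0983)
Lpost2 [0.45   0.0167] (-0.0916, 0.0717)
Rin_hi [ 0.4627 -0.123 ] (-0.0855, -0.0684)
Rtip_hi [ 0.469  -0.1849] (-0.0821, -0.1306)
Rtip_lo [ 0.4596 -0.1915] (-0.0918, -0.1367)
Rin_lo [ 0.4533 -0.1286] (-0.0952, -0.0736)
Rpost [ 0.4551 -0.1203] (-0.093, -0.0654)
Rpost2 [ 0.4535 -0.151 ] (-0.096, -0.096)
lidFL [0.4623 0.0949] (-0.0757, 0.1492)
lidFR [ 0.4773 -0.2028] (-0.0747, -0.1488)
```

View pics/c9.png

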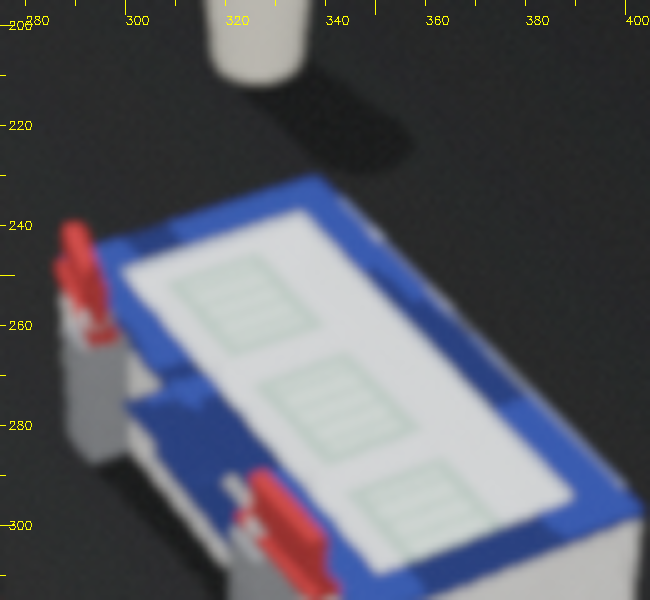

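The lid is closed flat. The left pivot is near (0.453,0.029) and the right near (0.461,-0.137). I turn the left button first.

Emit:
{"name": "arm_command", "arguments": {"targets": [[-0.025, -0.07, 0, 0], [-0.05, -0.14, 0, 0], [-0.08, -0.21, 0, 0], [-0.105, -0.29, 0, 0], [-0.133, -0.37, 0, 0], [-0.133, -0.37, 0, 0], [-0.133, -0.37, 0, 0], [-0.133, -0.37, 0, 0]]}}

```text
time: 36.67
tool_pos: [0.425, 0.0663, 0.1771]
ee_rot: [3.139, -0.0, 1.614]
wrist_force: [0.2, -0.1, -0.3]
width: 0.0005
finger_force: 0.0
```

Emit:
{"name": "arm_command", "arguments": {"targets": [[0, 0, -0.06, 0], [0, 0, -0.12, 0], [0, 0, -0.17, 0], [0, 0, -0.182, 0], [0, 0, -0.182, 0], [0, 0, -0.182, 0]]}}

```text
time: 37.17
tool_pos: [0.4253, 0.0678, 0.0859]
ee_rot: [3.141, -0.0, 1.618]
wrist_force: [-0.7, -1.0, -0.6]
width: 0.0005
finger_force: 0.0
```

Emit:
{"name": "arm_command", "arguments": {"targets": [[0.025, 0.001, 0, 0], [0.047, 0.001, 0, 0], [0.062, 0, 0, 0], [0.075, -0.001, 0, 0], [0.088, -0.006, 0, 0], [0.099, -0.012, 0, 0], [0.108, -0.019, 0, 0], [0.116, -0.027, 0, 0]]}}

```text
time: 37.83
tool_pos: [0.483, 0.0534, 0.0852]
ee_rot: [3.141, -0.0, 1.617]
wrist_force: [-1.7, 1.2, 0.8]
width: 0.0003
finger_force: 0.6
```

Emit:
{"name": "arm_command", "arguments": {"targets": [[0.006, -0.01, 0, 0], [0.01, -0.02, 0, 0], [0.01, -0.026, 0, 0], [0.01, -0.03, 0, 0], [0.01, -0.03, 0, 0]]}}

```text
time: 38.25
tool_pos: [0.4871, 0.0452, 0.0852]
ee_rot: [3.141, -0.015, 1.618]
wrist_force: [-1.8, 17.7, 1.4]
width: 0.0005
finger_force: 9.0
```

The left button is at its end stop: 18 N with no further travel. I back off and go to the right one.

Emit:
{"name": "arm_command", "arguments": {"targets": [[0, 0.03, 0, 0], [0, 0.06, 0, 0], [0, 0.06, 0.08, 0], [0, 0.06, 0.15, 0], [0, 0.06, 0.18, 0]]}}

```text
time: 38.67
tool_pos: [0.4898, 0.0682, 0.18]
ee_rot: [3.133, 0.001, 1.617]
wrist_force: [1.0, -0.5, 1.0]
width: 0.0004
finger_force: 0.0
```

Emit:
{"name": "arm_command", "arguments": {"targets": [[-0.02, -0.07, 0, 0], [-0.04, -0.14, 0, 0], [-0.06, -0.21, 0, 0], [-0.08, -0.285, 0, 0], [-0.1, -0.36, 0, 0], [-0.117, -0.43, 0, 0], [-0.117, -0.491, 0, 0], [-0.117, -0.491, 0, 0]]}}

```text
time: 39.33
tool_pos: [0.4283, -0.1826, 0.1752]
ee_rot: [3.141, 0.004, 1.61]
wrist_force: [-1.2, -0.4, -0.5]
width: 0.0004
finger_force: 0.0
```

Emit:
{"name": "arm_command", "arguments": {"targets": [[0, 0, 0, 0], [0, 0, -0.06, 0], [0, 0, -0.12, 0], [0, 0, -0.17, 0], [0, 0, -0.18, 0], [0, 0, -0.18, 0]]}}

```text
time: 39.83
tool_pos: [0.4278, -0.1752, 0.0832]
ee_rot: [-3.138, -0.002, 1.618]
wrist_force: [0.8, -0.0, -0.6]
width: 0.0002
finger_force: 0.0
```

Emit:
{"name": "arm_command", "arguments": {"targets": [[0.025, 0, 0.004, 0], [0.049, 0, 0.004, 0], [0.063, 0.001, 0.004, 0], [0.077, 0.002, 0.004, 0], [0.09, 0.003, 0.004, 0], [0.102, 0.009, 0.004, 0], [0.114, 0.016, 0.004, 0], [0.122, 0.024, 0.004, 0]]}}

```text
time: 40.5
tool_pos: [0.4909, -0.1649, 0.0873]
ee_rot: [3.141, 0.001, 1.617]
wrist_force: [-1.0, -1.0, -0.7]
width: 0.0003
finger_force: 0.6
```

Emit:
{"name": "arm_command", "arguments": {"targets": [[0.007, 0.01, 0, 0], [0.012, 0.02, 0, 0], [0.015, 0.031, 0, 0], [0.015, 0.037, 0, 0], [0.015, 0.042, 0, 0], [0.015, 0.042, 0, 0]]}}

```text
time: 41.0
tool_pos: [0.497, -0.1523, 0.0874]
ee_rot: [-3.141, 0.019, 1.615]
wrist_force: [-2.5, -21.3, -4.5]
width: 0.0002
finger_force: 10.5
```

Emit:
{"name": "arm_command", "arguments": {"targets": [[0, -0.03, 0, 0], [0, -0.06, 0, 0], [0, -0.06, 0.08, 0], [0, -0.06, 0.16, 0], [0, -0.12, 0.22, 0], [0, -0.19, 0.22, 0], [0, -0.26, 0.22, 0], [0, -0.33, 0.22, 0]]}}

```text
time: 41.67
tool_pos: [0.4985, -0.3097, 0.1987]
ee_rot: [3.138, 0.001, 1.618]
wrist_force: [0.2, 0.3, -0.2]
width: 0.0005
finger_force: 0.0
```

```bash
python3 - <<'E'
from h import *
t=snap("top","top9"); s=snap("side","side9")
cv2.imwrite("pics/c10.png",crop(t,285,190,150,110,5)); print(robot.get_obs()["tool_pos"],robot.get_obs()["time"])
E
```

```text
[ 0.49724909 -0.3127241   0.19637486] 41.7667
```

View pics/c10.png

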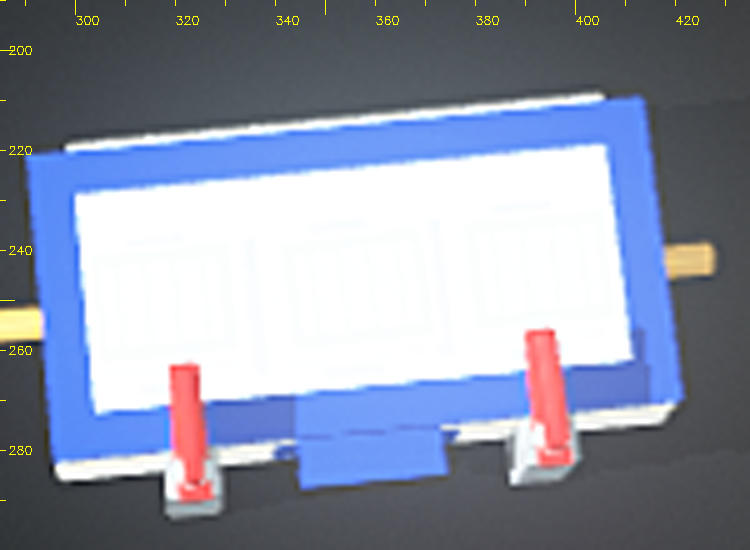

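Both buttons point straight back over the closed lid, left at (323,262–290) and right at (394,256–283). I'm handing in.

```bash
python3 -c "
from bench import robot
print(robot.close_job())"
```

```text
the job is handed in; nothing more can be done
None
```

The job is handed in: the one spent cartridge is in the tray, three fresh cartridges lie green face up in their own pockets, the lid is closed, and both buttons were then turned to their end stops; the judge's verdict was not shown.

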